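# Wind up the manicure hand rest

## Robot

A 6-joint arm with a two-finger parallel gripper is mounted at the origin on a cart in front of the work surface, level with it; the furniture and walls round the work are solid. World frame = base frame: x ahead of the robot, y to its left, z up, the work surface at z = 0. Lengths are in m, angles in degrees, forces in N, time in s.
With the tool pointing down it reaches from about 0.3 to 0.75 m from the base axis. Payload 8.5 kg.
Tool frame: the origin (TCP) lies at the very end of the fingers, on their centre line; the grasp point (between the pads) lies 19 mm behind it; z points along the fingers, y is the line along which they close (so a half turn about z gives the same grasp; the last joint's range is limited). The gripper opens to 85 mm and grips with 20 to 120 N. Pads are 22 mm wide; open, the fingers measure 114 mm over their backs; the gripper's body (76 mm by 85 mm) begins 54 mm behind the grasp point. The pads swing forward as they close: fully open they stand 13 mm farther back than shut.
Start: joints at [-76.221, 21.807, 74.336, -0, 83.858, -12.336], TCP at [0.242, -0.494, 0.231] pointing down, gripper open.
Joint ranges: [-178.18, 178.18], [-50.72, 133.34], [12.68, 142.11], [-81.47, 261.47], [9.98, 163.14], [-165.26, 165.26]. Speed limits (degrees/s): [136.94, 136.94, 180, 180, 180, 180].

## Interface

Orientations are given as a 3x3 rotation matrix whose columns are the frame's x, y, z axes.
In Python, from rig import env, optics, spotter gives the robot as it stands.
- The arm moves only by the shell command python3 -m crank 'ROWS' [FORCE]. ROWS is JSON, one flat list of numbers, 5 for each row, row after row: the finger opening in cm, from 0 to 8.54, then the shift along the tool's x, y, z in cm, then the turn about the tool's z in rad. A call has exactly 8 rows; each row shifts and turns the commanded pose from where the row before left it, along the tool's axes as they then stand; what a row does not reach is not made up. A row lasts 1/12 s, in which the tool goes at most 41.7 mm and 7.16 degrees, less where a joint would pass 70% of its speed; a pose out of reach is approached as far as the arm can. A call is refused whole if a number of a shift passes 4.17 or a number of a turn 0.125, either way. A call with a gripper value outside its range is refused whole. The fingers move at their own pace and stop on an object; FORCE is the grip in N (left out, the last holds). Time passes only in rows, so rows that do not move let the fingers close, or fill a call up. It gives the time, the measured TCP pose, the force, the opening and the grip force at its end, in the units of the state.
- env.observe(): the state, without advancing time (a new reading comes with each control period).
- optics.get_image(name): name is "scene" or "top" or "wrist"; returns a dict with "color" (384x512x3 uint8, red, green, blue), "intrinsics" (3x3 intrinsics, pixels), "pose" (4x4, takes a point from camera to world coordinates). Camera axes: x right, y up, looking along -z (the intrinsics and any distortion apply to the point x, -y, -z); pixel columns grow to the right and rows downward; lengths in m; the calibration is good to about 2 mm. A picture is of the moment at which its call begins. There is no depth.
- env.close_job(): hands the job in; it is judged then, once.
Trained networks look in a picture, given as the dict that the camera call returned (one of the last four; its "shot" number tells which), for a name from the list of things; names that differ only in an ending like _2 or _b are one class to them, and where a whole thing is asked for, a point or a joint stands for the part that bears it (a point fixed in the world has none). Each returns a list of dicts, best first, with "score" (0 to 1); they miss things now and then, are a little off and sometimes report something else, mostly with a low value. They report only what shows in the picture. A call takes as long as a camera call. They do not tell look-alikes from the thing itself.
- spotter.look_for(picture, query): "at" ([column, row] as shares, 0 to 1, of the picture: columns of its width, rows of its height, amid what is visible of it).
The state is a dict: "time_s": time; "q": joint angles; "qvel": joint speeds; "joint_efforts": joint torques, N m; "position": TCP position; "tool_rot": TCP orientation; "ft_force": force on the tool from outside, world axes, zero at the start; "wrist_torque": the same for the moment, N m; "grip_width": finger opening in m; "gripper_force": force on a finger pad.
Only numpy, scipy, OpenCV 4.12 (cv2) and the standard library are available. Lean on these libraries where they do the work, as an engineer would, in place of code of your own. Each camera call takes 0.05 s, during which the arm holds its last target. There are 200 camera calls.

## Task

Raise the manicure hand rest for the next client: fit the loose crank fully down onto the rest's square drive shaft and wind it clockwise (seen from above) until the cushion is all the way up. Then lift the crank off again and lay it flat, knob up, in the wide compartment of its tool tray, without dropping it. Leave the bottles, pot, comb and clip where they are.

Things in the scene. Friction and masses are not known exactly. Their poses are not given: they have to be found in the camera images.
- crank: steel hand crank, 0.24 kg, 28 x 87 mm. Origin: centre of the socket's mouth on the flat underside; x along the arm to the knob, z up as it lies. Hub: square block 28 x 28 mm, 33 mm high (36 with a button on top). Socket: 14 x 14 mm square, open below, 25 mm deep; all sides along x and y. Arm 17 mm wide, 10 mm thick, underside level with the hub's, ends at x = 72 mm. Centre of mass near x = 13 mm
- knob_mid (a point): middle of the crank's dark upright knob, 60 mm along x from the hub axis, 33.5 mm above the crank's underside. Cylinder 22 mm in diameter, from 10.5 to 53 mm above the underside; it spins freely on its own upright pin, so a steady wrist can hold it while the crank goes round
- shaft_seat (a point): on the upright square shaft's axis, where the seated crank's underside rests (top of the brass collar, 113 mm above the worktop); turns with the shaft, x and y along the square's sides. Steel, 12 x 12 mm, stands 22 mm above this level, the last 4 mm tapered to 7 x 7; 1 mm play a side in the socket, any quarter turn fits. White housing 62 x 62 mm round it, dark top at 110 mm with a clockwise arrow
- drive_shaft (a joint): shaft angle, rad: 0 with the cushion lowest, grows clockwise seen from above, firm stop at 15.71 (two and a half turns). Starts between 0 and 3.1, so 2 to 2.5 turns are wanted. Turns with about 0.1 N m (1.7 N at the knob) and stays where it is left
- cushion (a joint): height of the cushion above its lowest place, m: 0.0144 per turn of the shaft, 0.036 all the way up
- rest_unit: manicure hand rest, fixed. Origin on the worktop under the shaft's axis; z up. Dark base plate 116 x 310 x 15 mm, y = +48 to -262 mm; white drive housing at the origin; at y = -172 mm a column with a dark red cushion, 96 mm along x, 154 mm along y, its top 98 mm above the worktop when lowest, 134 mm all the way up
- tool_tray: shallow dark tray, fixed, 220 mm along its x, 124 mm along its y, floor 3 mm thick, rim 13 mm above the worktop. Origin under its centre. A divider 3 mm thick and 11 mm high at y = -26 mm parts the wide cork-lined compartment (y = -24.5 to +59 mm), where the crank lies at first, from the narrow one
- section_clip_pink: pink sectioning clip 110 x 15 x 18 mm lying in the tray's narrow compartment; to be left alone
- pot_cream: cream cosmetic pot with dark lid, 61 mm across, 48 mm high, origin under its centre; to be left alone
- dropper_brown: clear dropper bottle with dark top, 39 mm across, 158 mm high, origin under its centre; to be left alone
- flacon_teal: small square flacon with grey cap and teal label, 30 x 38 x 90 mm, origin under its centre; to be left alone
- comb_yellow: yellow comb 63 x 250 x 7 mm lying flat; to be left alone
Things that resemble listed ones, but are neither listed nor needed, are in the scene too. Leave any green look-alike of the crank alone.

How it is judged (in metres and radians):
On the way, in this order (a step that is already met when the one before it is completed fails the run):
1. the crank sits fully down on the square shaft (horizontal distance between crank and shaft_seat below 0.004 m and z of crank in the frame of shaft_seat below 0.005 m and angle between crank's own z axis and vertical below 0.1 rad), for 0.2 s.
2. with the crank still on the shaft, the cushion is all the way up (horizontal distance between crank and shaft_seat below 0.006 m and z of crank in the frame of shaft_seat below 0.01 m and value of joint cushion above 0.034 m), for 0.2 s.
At the end, for the whole second after the job is handed in: The cushion is all the way up (within 2 mm of its 36 mm travel), and the crank is off the shaft and lies still and flat (within 0.08 rad), knob up, on the floor of the tray's wide compartment with hub and knob both inside its walls (value of joint cushion above 0.034 m and z of crank in the frame of tool_tray between 0 and 0.008 m and angle between crank's own z axis and vertical below 0.08 rad and height (world z) of knob_mid above 0.03 m and x of crank in the frame of tool_tray between -0.107 and 0.107 m and y of crank in the frame of tool_tray between -0.0245 and 0.059 m and x of knob_mid in the frame of tool_tray between -0.107 and 0.107 m and y of knob_mid in the frame of tool_tray between -0.0245 and 0.059 m and linear speed of crank below 0.01 m/s); the robot touches nothing.
It fails at once if a bottle, the pot, the comb or the clip was moved by more than 30 mm (distance of any of section_clip_pink, pot_cream, dropper_brown, flacon_teal, comb_yellow from where it was at the start of the episode above 0.03 m).
It fails at once if a bottle or the pot was knocked over (angle between any of pot_cream, dropper_brown, flacon_teal's own z axis and vertical above 0.5 rad).
It fails at once if the crank was dropped or flung (faster than 1.2 m/s) (linear speed of crank above 1.2 m/s).
It also fails if it takes over 72 s, if anything falls off the work surface, if the arm or the gripper's body presses on something with over 40 N, if the wrist force passes 120 N, or if a joint passes its speed limit or range.

## Working session

There is one attempt and no reset: what is moved stays moved. The work goes in short steps, Python scripts to look and compute and a shell command to move; the robot and the scene stay as the last step left them, time stands still between calls to the robot, and variables do not carry over. Pictures are saved under pics/ and viewed, at most 10 in all, crops included, and the job is handed in when it is done.

```bash
ls; mkdir -p pics; cat > h.py <<'E'
import numpy as np, cv2
from rig import env, optics, spotter
def ray(p,u,v):
    K=np.array(p["intrinsics"]);T=np.array(p["pose"])
    d=np.array([(u-K[0,2])/K[0,0],-(v-K[1,2])/K[1,1],-1.])
    return T[:3,3],T[:3,:3]@d
def onplane(p,u,v,z):
    o,d=ray(p,u,v);return o+d*(z-o[2])/d[2]
def proj(p,X):
    K=np.array(p["intrinsics"]);T=np.array(p["pose"])
    c=T[:3,:3].T@(np.array(X)-T[:3,3])
    return np.array([K[0,0]*c[0]/-c[2]+K[0,2],K[1,1]*-c[1]/-c[2]+K[1,2]])
def save(p,n,f=1,box=None):
    im=p["color"][:,:,::-1]
    if box: im=im[box[1]:box[3],box[0]:box[2]]
    cv2.imwrite("pics/"+n,cv2.resize(im,None,fx=f,fy=f,interpolation=cv2.INTER_CUBIC))
E
python3 - <<'E'
from h import *
np.set_printoptions(precision=3,suppress=True)
t=optics.get_image("top");s=optics.get_image("scene")
print(t.keys(),t["pose"],t["intrinsics"],s["pose"])
im=np.vstack([t["color"],s["color"]])[:,:,::-1]
cv2.imwrite("pics/a.png",cv2.resize(np.hstack([t["color"],s["color"]])[:,:,::-1],(800,300)))
save(t,"top.png",1.5)
Z=dict(crank=.01,knob_mid=.04,shaft_seat=.113,rest_unit=.1,tool_tray=.01,section_clip_pink=.01,pot_cream=.04,dropper_brown=.1,flacon_teal=.06,comb_yellow=.005)
for n,z in Z.items():
    for p,k in((t,"top"),(s,"scn")):
        for r in spotter.look_for(p,n)[:3]:
            u,v=r["at"][0]*512,r["at"][1]*384
            print(n,k,round(r["score"],2),round(u),round(v),onplane(p,u,v,z))
E
```

```text
pics
dict_keys(['color', 'intrinsics', 'pose', 'shot']) [[ 0.005  0.994 -0.108  0.367]
 [-1.     0.007  0.013  0.245]
 [ 0.013  0.108  0.994  1.528]
 [ 0.     0.     0.     1.   ]] [[430.35    0.    257.111]
 [  0.    430.35  190.301]
 [  0.      0.      1.   ]] [[-0.791  0.285 -0.541 -0.205]
 [-0.611 -0.334  0.718  1.193]
 [ 0.024  0.898  0.439  0.704]
 [ 0.     0.     0.     1.   ]]
crank top 0.69 264 201 [0.494 0.202 0.01 ]
crank top 0.54 153 241 [0.353 0.588 0.01 ]
crank top 0.47 120 225 [0.406 0.705 0.01 ]
crank scn 0.88 215 287 [0.361 0.58  0.01 ]
crank scn 0.88 170 306 [0.396 0.701 0.01 ]
crank scn 0.72 204 203 [0.689 0.272 0.01 ]
knob_mid top 0.68 120 229 [0.393 0.695 0.04 ]
knob_mid top 0.59 151 240 [0.356 0.587 0.04 ]
knob_mid top 0.52 263 200 [0.493 0.207 0.04 ]
knob_mid scn 0.8 262 210 [0.474 0.225 0.04 ]
knob_mid scn 0.72 217 287 [0.331 0.605 0.04 ]
knob_mid scn 0.71 168 307 [0.372 0.728 0.04 ]
shaft_seat top 0.27 264 200 [0.488 0.204 0.113]
rest_unit top 0.77 352 189 [ 0.529 -0.09   0.1  ]
rest_unit scn 0.77 295 174 [0.474 0.026 0.1  ]
tool_tray top 0.58 268 208 [0.468 0.187 0.01 ]
tool_tray scn 0.73 268 216 [0.467 0.202 0.01 ]
section_clip_pink top 0.5 266 220 [0.426 0.194 0.01 ]
section_clip_pink scn 0.44 276 222 [0.422 0.215 0.01 ]
pot_cream top 0.84 337 140 [ 0.708 -0.055  0.04 ]
dropper_brown top 0.65 314 141 [0.691 0.034 0.1  ]
dropper_brown scn 0.84 249 170 [0.625 0.105 0.1  ]
dropper_brown scn 0.43 295 171 [0.49  0.004 0.1  ]
flacon_teal top 0.61 291 144 [0.688 0.11  0.06 ]
flacon_teal scn 0.68 231 185 [0.646 0.179 0.06 ]
comb_yellow top 0.58 193 226 [0.406 0.451 0.005]
comb_yellow scn 0.61 240 259 [0.393 0.442 0.005]
```

View pics/top.png

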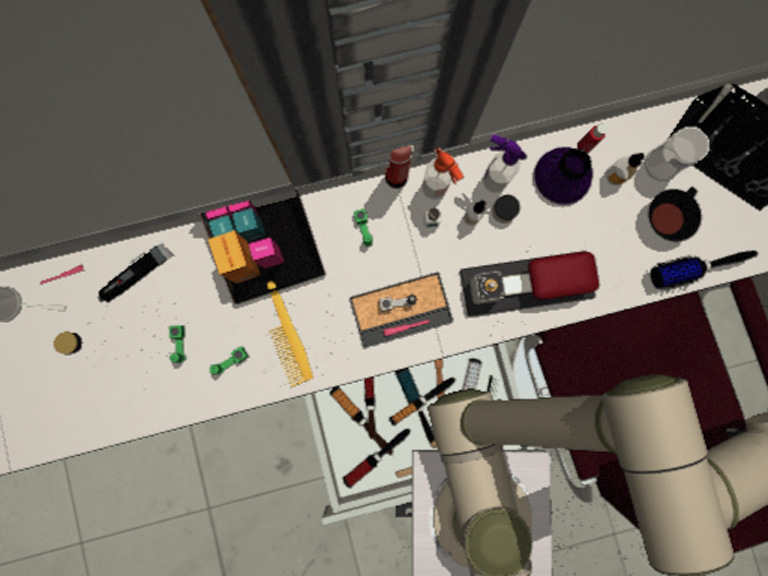

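```bash
python3 - <<'E'
from h import *
np.set_printoptions(precision=3,suppress=True)
o=env.observe();R=np.array(o["tool_rot"]);p=np.array(o["position"]);print(o["time_s"],p,R,o["grip_width"])
w=optics.get_image("wrist");T=np.array(w["pose"])
print("cam in tool",R.T@(T[:3,3]-p),R.T@T[:3,:3],w["intrinsics"])
t=optics.get_image("top");s=optics.get_image("scene")
a=cv2.resize(t["color"][175:245,225:345],(600,350),interpolation=3);b=cv2.resize(s["color"][160:244,210:354],(600,350)) 
cv2.imwrite("pics/b.png",cv2.resize(np.vstack([a,b])[:,:,::-1],(500,583)))
print("delta tool cm to (.45,.19,.26)",100*R.T@(np.array([.45,.19,.26])-p))
E
```

```text
1.1 [ 0.242 -0.494  0.231] [[ 0.898  0.44   0.   ]
 [ 0.44  -0.898 -0.   ]
 [-0.     0.    -1.   ]] 0.08488855652994565
cam in tool [ 0.067 -0.001 -0.143] [[ 0.001  0.964  0.265]
 [ 1.    -0.001 -0.001]
 [-0.001  0.265 -0.964]] [[335.192   0.    251.993]
 [  0.    335.192 192.009]
 [  0.      0.      1.   ]]
delta tool cm to (.45,.19,.26) [ 48.769 -52.251  -2.869]
```

View pics/b.png

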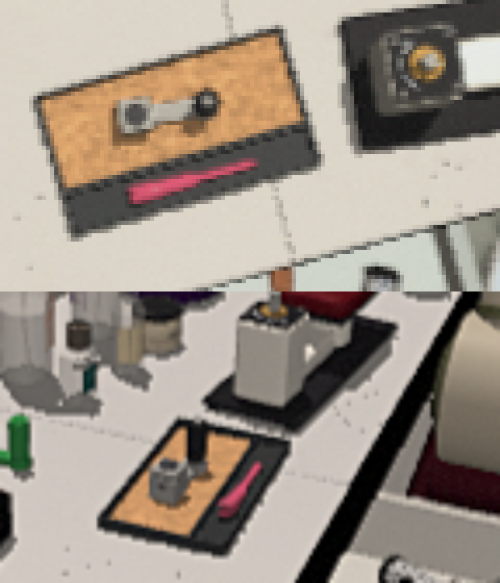

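The real crank is the grey one at top-view px (264,201). It lies in the cork compartment with its hub at about (256,202) and knob at about (274,200). The three green ones, at px (153,241), (120,225) and (243,152), are look-alikes outside the tray. The drive shaft is at px (325,191). Next I move above the tray.

```bash
python3 -m crank '[8,2.44,-2.61,-0.14,0, 8,2.44,-2.61,-0.14,0, 8,2.44,-2.61,-0.14,0, 8,2.44,-2.61,-0.14,0, 8,2.44,-2.61,-0.14,0, 8,2.44,-2.61,-0.14,0, 8,2.44,-2.61,-0.14,0, 8,2.44,-2.61,-0.14,0]'
python3 -m crank '[8,2.44,-2.61,-0.14,0, 8,2.44,-2.61,-0.14,0, 8,2.44,-2.61,-0.14,0, 8,2.44,-2.61,-0.14,0, 8,2.44,-2.61,-0.14,0, 8,2.44,-2.61,-0.14,0, 8,2.44,-2.61,-0.14,0, 8,2.44,-2.61,-0.14,0]'
python3 -m crank '[8,2.44,-2.61,-0.14,0, 8,2.44,-2.61,-0.14,0, 8,2.44,-2.61,-0.14,0, 8,2.44,-2.61,-0.14,0, 8,0,0,0,-0.103, 8,0,0,0,-0.103, 8,0,0,0,-0.103, 8,0,0,0,-0.103]'
python3 -m crank '[6,0,0,0,-0.103, 6,0,0,0,-0.103, 6,0,0,0,-0.103, 6,0,0,0,-0.103, 6,0,0,0,-0.103, 6,0,0,0,-0.103, 6,0,0,0,-0.103, 6,0,0,0,-0.103]'
python3 - <<'E'
from h import *
np.set_printoptions(precision=3,suppress=True)
o=env.observe();print(o["position"],np.array(o["tool_rot"]),o["q"])
w=optics.get_image("wrist");save(w,"w1.png",1.5)
for n in("crank","knob_mid","tool_tray","section_clip_pink"):
    for r in spotter.look_for(w,n)[:2]:
        u,v=r["at"][0]*512,r["at"][1]*384;print(n,r["score"],u,v,onplane(w,u,v,.035))
E
```

```text
time_s: 1.92
position: [0.3255, -0.2188, 0.2427]
tool_rot: [[0.898, 0.44, 0.0], [0.44, -0.898, -0.0], [0.0, 0.001, -1.0]]
ft_force: [0.7, 0.0, -1.1]
grip_width: 0.0796
gripper_force: 0.0
time_s: 2.58
position: [0.4089, 0.0549, 0.2541]
tool_rot: [[0.898, 0.44, 0.001], [0.44, -0.898, -0.0], [0.001, 0.0, -1.0]]
ft_force: [0.4, -0.5, 0.5]
grip_width: 0.0803
gripper_force: 0.0
time_s: 3.25
position: [0.4505, 0.19, 0.2593]
tool_rot: [[0.642, 0.767, -0.0], [0.767, -0.642, -0.0], [-0.0, -0.0, -1.0]]
ft_force: [-0.1, 0.1, -0.4]
grip_width: 0.0801
gripper_force: 0.0
time_s: 3.92
position: [0.4505, 0.1897, 0.2593]
tool_rot: [[-0.126, 0.992, 0.0], [0.992, 0.126, 0.0], [-0.0, 0.0, -1.0]]
ft_force: [-0.1, -0.1, -0.0]
grip_width: 0.06
gripper_force: 0.0
[0.45  0.19  0.259] [[-0.126  0.992  0.   ]
 [ 0.992  0.126  0.   ]
 [-0.     0.    -1.   ]] [ 8.925 14.45  80.581 -0.    84.967  1.7  ]
crank 0.82 289.792 154.71359999999999 [0.491 0.204 0.035]
knob_mid 0.93 292.096 155.904 [0.493 0.203 0.035]
knob_mid 0.73 467.5072 109.01759999999999 [0.671 0.276 0.035]
tool_tray 0.67 269.824 156.7104 [0.469 0.199 0.035]
section_clip_pink 0.79 243.712 156.5184 [0.441 0.196 0.035]
```

View pics/w1.png

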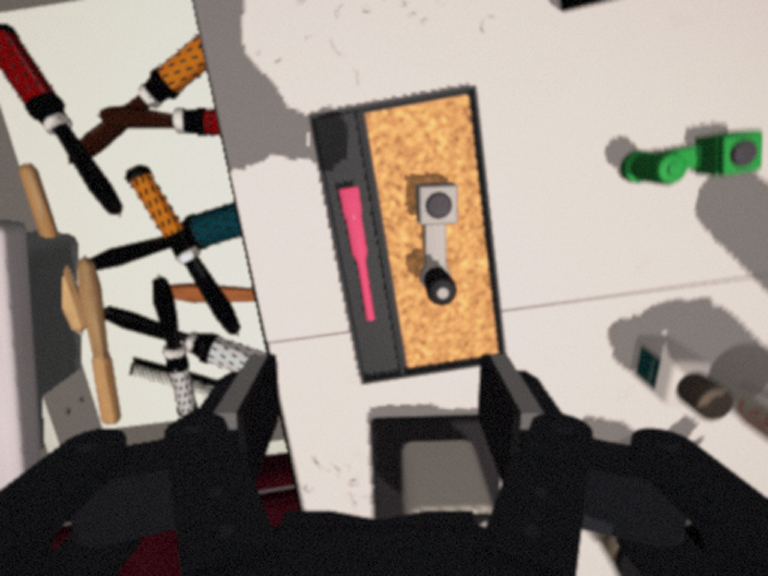

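```bash
python3 - <<'E'
from h import *
np.set_printoptions(precision=4,suppress=True)
o=env.observe();R=np.array(o["tool_rot"]);p=np.array(o["position"])
w=optics.get_image("wrist")
h=onplane(w,437/1.5,203/1.5,.0375);k=onplane(w,440.5/1.5,287/1.5,.057)
d=k-h;print(h,k,np.hypot(*d[:2]),"yaw hub->knob",np.degrees(np.arctan2(d[1],d[0])),"tool x yaw",np.degrees(np.arctan2(R[1,0],R[0,0])))
# tray corners, rim z=.013
c=[onplane(w,u/1.5,v/1.5,.013) for u,v in((312,114),(474,87),(501,354),(363,382))]
print(np.array(c));
e=c[3]-c[0];print("tray x yaw",np.degrees(np.arctan2(e[1],e[0])),"side2",c[2]-c[1],np.linalg.norm(e))
# hub top outline: bright grey pixels
im=w["color"].astype(int);sat=im.max(2)-im.min(2)
m=((sat<30)&(im.min(2)>110)).astype(np.uint8);m[:, :265]=0;m[:,318:]=0;m[:115]=0;m[205:]=0
n,l,st,ce=cv2.connectedComponentsWithStats(m);print(st[1:],ce[1:])
i=1+st[1:,4].argmax();ys,xs=np.where(l==i)
for y in range(st[i,1],st[i,1]+st[i,3]):
    print(y,xs[ys==y].min(),xs[ys==y].max(),end=" | ")
save(w,"w2.png",8,(260,110,330,180)) 
t=h.copy();t[2]=.12;print("hub delta tool cm",100*R.T@(t-p))
E
```

```text
[0.489  0.225  0.0375] [0.4979 0.1685 0.057 ] 0.057268860780965 yaw hub->knob -81.12384608134195 tool x yaw 96.76138478261532
[[0.3916 0.276  0.013 ]
 [0.5063 0.3083 0.013 ]
 [0.5637 0.106  0.013 ]
 [0.4525 0.067  0.013 ]]
tray x yaw -73.7591942220987 side2 [ 0.0574 -0.2023  0.    ] 0.21764105349930618
[[280 123  24  59 706]
 [291 192   8   8  49]] [[290.5382 147.9943]
 [294.7551 195.0816]]
123 301 302 | 124 281 303 | 125 280 303 | 126 280 303 | 127 280 303 | 128 280 303 | 129 280 303 | 130 280 303 | 131 280 303 | 132 280 303 | 133 280 303 | 134 280 303 | 135 280 303 | 136 280 303 | 137 280 303 | 138 280 303 | 139 280 303 | 140 280 303 | 141 280 303 | 142 280 303 | 143 280 303 | 144 280 303 | 145 280 303 | 146 280 303 | 147 280 303 | 148 281 296 | 149 282 296 | 150 283 295 | 151 283 295 | 152 283 295 | 153 283 295 | 154 283 295 | 155 283 295 | 156 283 295 | 157 283 295 | 158 283 295 | 159 283 295 | 160 283 295 | 161 283 296 | 162 283 296 | 163 283 295 | 164 283 295 | 165 283 295 | 166 283 295 | 167 283 296 | 168 284 295 | 169 284 295 | 170 286 295 | 171 287 295 | 172 288 296 | 173 288 296 | 174 291 296 | 175 292 295 | 176 292 296 | 177 293 296 | 178 295 296 | 179 296 297 | 180 297 297 | 181 298 298 | hub delta tool cm [ 3.0587  4.2443 13.9365]
```

View pics/w2.png

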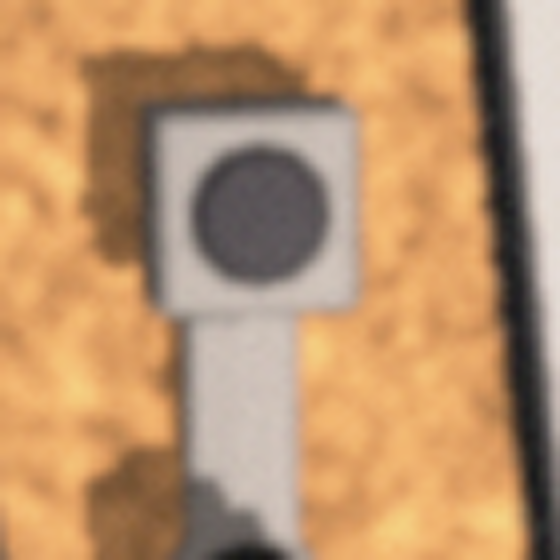

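Crop confirms the grey crank: hub centre at wrist px (292.5,136), arm running down the image towards the knob, within about 1.5° of the tool axis. I descend and grip the hub.

```bash
python3 -m crank '[4.2,0.38,0.54,1.5,-0.0035, 4.2,0.38,0.54,1.5,-0.0035, 4.2,0.38,0.54,1.5,-0.0035, 4.2,0.38,0.54,1.5,-0.0035, 4.2,0.38,0.54,1.5,-0.0035, 4.2,0.38,0.54,1.5,-0.0035, 4.2,0.38,0.54,1.5,-0.0035, 4.2,0.38,0.54,1.5,-0.0035]' 40
python3 -m crank '[4.2,0,0,2,0, 4.2,0,0,2,0, 4.2,0,0,2,0, 4.2,0,0,2,0, 4.2,0,0,2,0, 4.2,0,0,1.5,0, 4.2,0,0,1,0, 4.2,0,0,0.4,0]'
python3 -m crank '[1.5,0,0,0,0, 1.5,0,0,0,0, 1.5,0,0,0,0, 1.5,0,0,0,0, 1.5,0,0,0,0, 1.5,0,0,0,0, 1.5,0,0,0,0, 1.5,0,0,0,0]' 40
```

```text
time_s: 4.88
position: [0.4895, 0.2258, 0.1386]
tool_rot: [[-0.147, 0.989, 0.0], [0.989, 0.147, 0.0], [0.0, 0.0, -1.0]]
ft_force: [0.1, 0.1, -0.1]
grip_width: 0.042
gripper_force: 0.0
time_s: 5.55
position: [0.4888, 0.2254, 0.009]
tool_rot: [[-0.147, 0.989, -0.002], [0.989, 0.147, -0.0], [-0.0, -0.002, -1.0]]
ft_force: [0.3, -0.0, 0.0]
grip_width: 0.0421
gripper_force: 0.0
time_s: 6.22
position: [0.4893, 0.2255, 0.0104]
tool_rot: [[-0.148, 0.989, 0.0], [0.989, 0.148, 0.0], [0.0, 0.0, -1.0]]
ft_force: [-0.7, 0.4, -3.6]
grip_width: 0.0272
gripper_force: 42.8
```

```bash
python3 -m crank '[1.5,0,0,-0.5,0, 1.5,0,0,-1.5,0, 1.5,0,0,-3,0, 1.5,0,0,-3.5,0, 1.5,0,0,-3.5,0, 1.5,0,0,-3.5,0, 1.5,0,0,-3.5,0, 1.5,0,0,-3,0]' 60
python3 - <<'E'
from h import *
np.set_printoptions(precision=4,suppress=True)
o=env.observe();R=np.array(o["tool_rot"]);p=np.array(o["position"]);print(p,o["grip_width"],o["ft_force"])
t=optics.get_image("top");s=onplane(t,324.7,190.7,.115);print("shaft",s)
for z in(.113,):
  c=[onplane(t,u/1.5,v/1.5,.015) for u,v in((461,270),(594,252),(598,294),(468,314))];print(np.array(c))
s[2]=.26;print("delta",100*R.T@(s-p))
print(spotter.look_for(optics.get_image("wrist"),"shaft_seat"))
E
```

```text
time_s: 6.88
position: [0.489, 0.2255, 0.2333]
tool_rot: [[-0.149, 0.989, 0.002], [0.989, 0.149, 0.0], [0.0, 0.002, -1.0]]
ft_force: [0.1, 0.8, -3.4]
grip_width: 0.027
gripper_force: 62.0
[0.489  0.2255 0.2333] 0.026952146601208916 [ 0.0616  0.8423 -3.4202]
shaft [0.5209 0.0028 0.115 ]
[[ 0.5696  0.0471  0.015 ]
 [ 0.6151 -0.2705  0.015 ]
 [ 0.5147 -0.277   0.015 ]
 [ 0.4654  0.0314  0.015 ]]
delta [-22.4957  -0.1396  -2.6749]
[]
```

```bash
python3 -m crank '[1.5,-3.8,0,0,0, 1.5,-4,0,0,0, 1.5,-4,0,0,0, 1.5,-4,0,0,0, 1.5,-4,0,0,0, 1.5,-4,0,0,0, 1.5,-4,0,0,0, 1.5,-3.4,0,0,0]' 60
python3 - <<'E'
from h import *
np.set_printoptions(precision=4,suppress=True)
o=env.observe();R=np.array(o["tool_rot"]);p=np.array(o["position"]);print(p,o["grip_width"],o["ft_force"])
w=optics.get_image("wrist");np.save("w3.npy",dict(w),allow_pickle=True);save(w,"w3.png",1.5)
print(proj(w,[.5209,.0028,.135]))
for n in("shaft_seat","crank","knob_mid"): print(n,[(r["score"],r["at"][0]*512,r["at"][1]*384) for r in spotter.look_for(w,n)[:2]])
E
```

```text
time_s: 7.7
position: [0.5349, -0.0854, 0.2286]
tool_rot: [[-0.147, 0.989, -0.003], [0.989, 0.147, 0.001], [0.001, -0.003, -1.0]]
ft_force: [0.9, 1.2, -2.7]
grip_width: 0.0274
gripper_force: 62.0
[ 0.5349 -0.0854  0.2286] 0.027419388895444045 [ 0.9158  1.1852 -2.6786]
[251.192   65.9322]
shaft_seat [(0.84, 256.3072, 79.79520000000001)]
crank [(0.83, 250.624, 274.2912), (0.62, 456.704, 88.70400000000001)]
knob_mid [(0.75, 252.0064, 274.9824)]
```

View pics/w3.png

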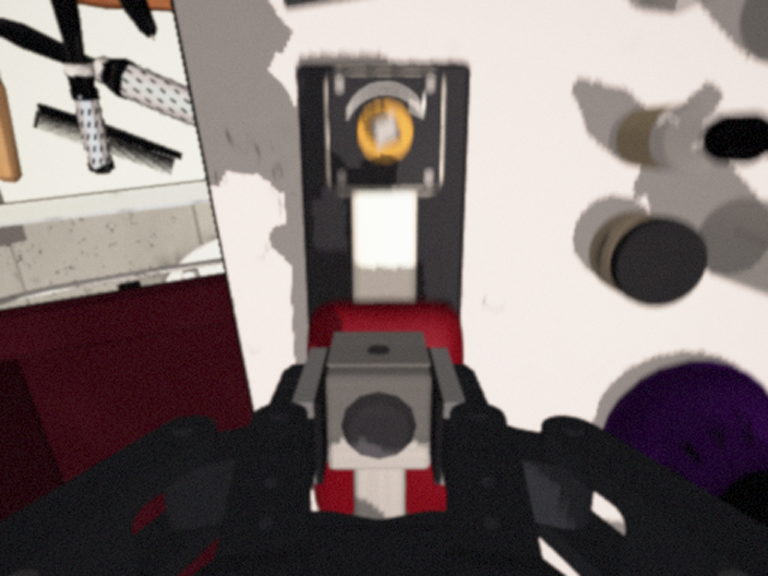

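```bash
python3 - <<'E'
from h import *
w=np.load("w3.npy",allow_pickle=True).item();c=w["color"][:,:,::-1]
a=cv2.resize(c[67:107,237:277],(500,500),interpolation=3);a=cv2.convertScaleAbs(a,alpha=1.2)
b=cv2.resize(c[215:325,205:300],(300,347),interpolation=3);b=np.vstack([b,np.zeros((153,300,3),np.uint8)])
cv2.imwrite("pics/w3c.png",np.hstack([a,b]))
E
```

```text
(no output)
```

View pics/w3c.png

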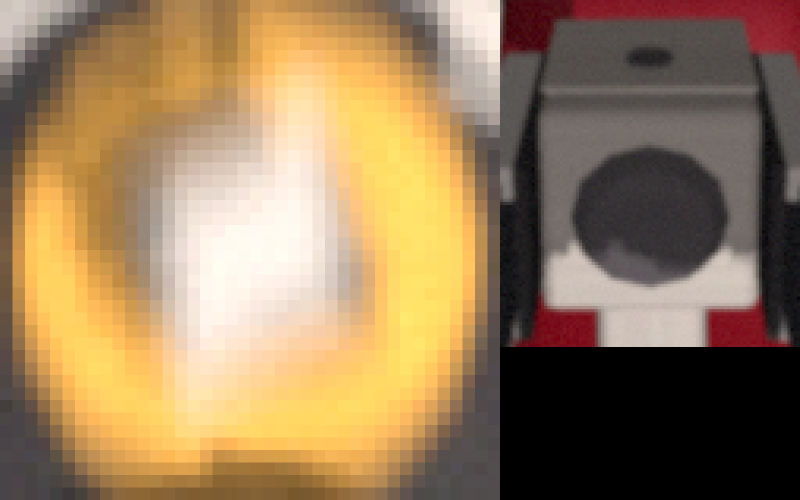

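```bash
python3 - <<'E'
from h import *
np.set_printoptions(precision=4,suppress=True)
w=np.load("w3.npy",allow_pickle=True).item()
o=env.observe();R=np.array(o["tool_rot"]);p=np.array(o["position"]);print(p)
S=onplane(w,256.6,85.5,.113);print("shaft",S)
y=np.arctan2(R[1,0],R[0,0])+.42
x=np.array([np.cos(y),np.sin(y),0]);yt=np.array([np.sin(y),-np.cos(y),0])
P=S-.075*x;d=P-p;print("new yaw",np.degrees(y),"tool delta cm",100*d@x,100*d@yt)
E
```

```text
[ 0.5349 -0.0835  0.2286]
shaft [ 0.5264 -0.008   0.113 ]
new yaw 122.49397210253238 tool delta cm -0.6763635417494966 3.3393006886873438
```

```bash
python3 -m crank '[1.5,0,0,0,-0.105, 1.5,0,0,0,-0.105, 1.5,0,0,0,-0.105, 1.5,0,0,0,-0.105, 1.5,-0.2,1,2,0, 1.5,-0.2,1,2,0, 1.5,-0.2,1,1.5,0, 1.5,-0.1,0.3,0.5,0]' 60
python3 - <<'E'
from h import *
np.set_printoptions(precision=4,suppress=True)
o=env.observe();R=np.array(o["tool_rot"]);p=np.array(o["position"]);print(p,o["grip_width"],o["time_s"])
w=optics.get_image("wrist");w2=optics.get_image("wrist");np.save("w4.npy",dict(w2),allow_pickle=True)
print(proj(w,[.5264,-.008,.113]))
c=(w["color"].astype(float)/2+w2["color"].astype(float)/2).astype(np.uint8)[:,:,::-1]
x,y=proj(w,[.5264,-.008,.125]).astype(int);print(x,y)
y=max(y,30)
a=cv2.resize(c[y-30:y+30,x-30:x+30],(600,600),interpolation=3)
b=cv2.resize(c[:,150:],(200,212));b=np.vstack([b,np.zeros((388,200,3),np.uint8)])
cv2.imwrite("pics/w4c.png",np.hstack([a,b]))
E
```

```text
time_s: 8.57
position: [0.5665, -0.0689, 0.1672]
tool_rot: [[-0.541, 0.841, -0.005], [0.841, 0.541, 0.002], [0.004, -0.003, -1.0]]
ft_force: [0.6, 0.4, -3.5]
grip_width: 0.0271
gripper_force: 61.8
[ 0.5665 -0.0689  0.1672] 0.027118558622484145 8.5667
[250.4611  90.2432]
250 89
```

View pics/w4c.png

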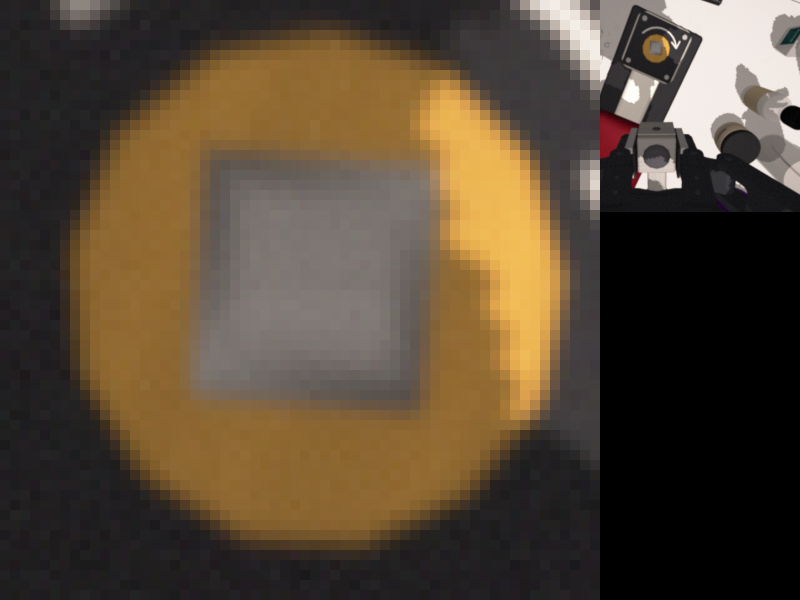

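```bash
python3 - <<'E'
from h import *
np.set_printoptions(precision=4,suppress=True)
w=np.load("w3.npy",allow_pickle=True).item()
Rc=np.array([[0.001,.964,.265],[1,-.001,-.001],[-.001,.265,-.964]])
wt=dict(w);T=np.eye(4);T[:3,:3]=Rc;T[:3,3]=[.067,-.001,-.143];wt["pose"]=T
for zt in(-.023,-.026,-.029):
  print(zt,[onplane(wt,u,v,zt)[:2]*1e3 for u,v in((252,245.7),(252,247.5),(253.3,312.5))])
print("bottom edge of +x face",onplane(wt,252,215+20/3.158,.007)*1e3)
w=np.load("w4.npy",allow_pickle=True).item()
o=env.observe();R=np.array(o["tool_rot"]);p=np.array(o["position"]);print(p)
S=onplane(w,251.5,87,.127);print("shaft",S,"tool delta",100*R.T@(S-p))
th=.075;c,s=np.cos(th),np.sin(th);d=100*R.T@(S-p);print("after turn",c*d[0]+s*d[1],-s*d[0]+c*d[1])
E
```

```text
-0.023 [array([12.386 , -0.8462]), array([11.6264, -0.8453]), array([-17.4709,  -0.2736])]
-0.026 [array([13.7513, -0.8501]), array([13.0107, -0.8492]), array([-15.3591,  -0.2918])]
-0.029 [array([15.1167, -0.8539]), array([14.395, -0.853]), array([-13.2474,  -0.3099])]
bottom edge of +x face [11.3033 -0.8233  7.    ]
[ 0.5667 -0.0698  0.1691]
shaft [ 0.5265 -0.007   0.127 ] tool delta [7.4485 0.018  4.2284]
after turn 7.428937235488818 -0.5401402476572827
```

```bash
python3 -m crank '[1.5,0,0,0,0.075, 1.5,1.5,-0.1,0,0, 1.5,1.5,-0.1,0,0, 1.5,1.5,-0.1,0,0, 1.5,1.5,-0.1,0,0, 1.5,1.5,-0.08,0.4,0, 1.5,0,0,1,0, 1.5,0,0,0.8,0]' 60
python3 -m crank '[1.5,0,0,0.1,0, 1.5,0,0,0.1,0, 1.5,0,0,0.1,0, 1.5,0,0,0.1,0, 1.5,0,0,0.1,0, 1.5,0,0,0.1,0, 1.5,0,0,0.1,0, 1.5,0,0,0,0]' 60
python3 - <<'E'
from h import *
np.set_printoptions(precision=4,suppress=True)
o=env.observe();print(np.array(o["position"]),o["ft_force"],o["wrist_torque"],o["grip_width"])
E
```

```text
time_s: 9.33
position: [0.5268, -0.0062, 0.1487]
tool_rot: [[-0.475, 0.88, 0.001], [0.88, 0.475, -0.0], [-0.001, 0.001, -1.0]]
ft_force: [0.8, -0.0, -3.1]
grip_width: 0.0268
gripper_force: 62.0
time_s: 10.0
position: [0.5273, -0.0074, 0.1412]
tool_rot: [[-0.474, 0.881, -0.0], [0.881, 0.474, 0.0], [0.0, -0.0, -1.0]]
ft_force: [-0.6, 0.1, -2.3]
grip_width: 0.0269
gripper_force: 62.0
[ 0.5273 -0.0074  0.1412] [-0.6487  0.1166 -2.3397] [ 0.069  -0.021   0.0295] 0.026875156463677365
```

```bash
python3 -m crank '[1.5,0,0,0.1,0, 1.5,0,0,0.1,0, 1.5,0,0,0.1,0, 1.5,0,0,0.1,0, 1.5,0,0,0.1,0, 1.5,0,0,0,0, 1.5,0,0,0,0, 1.5,0,0,0,0]' 60

```

```text
time_s: 10.67
position: [0.5272, -0.0065, 0.1376]
tool_rot: [[-0.474, 0.88, 0.001], [0.88, 0.474, 0.001], [0.001, 0.001, -1.0]]
ft_force: [-4.8, 4.5, 12.3]
grip_width: 0.027
gripper_force: 63.9
```

```bash
python3 -m crank '[1.5,0,0,-0.1,0, 1.5,0.1,-0.03,0,0, 1.5,0.05,-0.02,0,0, 1.5,0,0,0.05,0, 1.5,0,0,0.1,0, 1.5,0,0,0.1,0, 1.5,0,0,0,0, 1.5,0,0,0,0]' 60

```

```text
time_s: 11.33
position: [0.5258, -0.0062, 0.1342]
tool_rot: [[-0.474, 0.88, -0.002], [0.88, 0.474, 0.0], [0.001, -0.001, -1.0]]
ft_force: [0.2, 1.6, -3.3]
grip_width: 0.0268
gripper_force: 61.8
```

Forces fell away and it slid in. I keep lowering in small steps.

```bash
python3 -m crank '[1.5,0,0,0.1,0, 1.5,0,0,0.1,0, 1.5,0,0,0.1,0, 1.5,0,0,0.1,0, 1.5,0,0,0.1,0, 1.5,0,0,0.1,0, 1.5,0,0,0,0, 1.5,0,0,0,0]' 60

```

```text
time_s: 12.0
position: [0.5261, -0.0061, 0.1286]
tool_rot: [[-0.474, 0.88, -0.0], [0.88, 0.474, 0.0], [0.001, -0.0, -1.0]]
ft_force: [-1.6, 5.4, -3.0]
grip_width: 0.0271
gripper_force: 62.0
```

```bash
python3 -m crank '[1.5,0.04,0.01,0.1,0, 1.5,0.03,0,0.1,0, 1.5,0,0,0.1,0, 1.5,0,0,0.1,0, 1.5,0,0,0.1,0, 1.5,0,0,0.1,0, 1.5,0,0,0.1,0, 1.5,0,0,0,0]' 60

```

```text
time_s: 12.67
position: [0.526, -0.0058, 0.1216]
tool_rot: [[-0.474, 0.88, -0.0], [0.88, 0.474, -0.0], [-0.0, -0.0, -1.0]]
ft_force: [-0.5, -0.2, -3.8]
grip_width: 0.0271
gripper_force: 62.0
```

```bash
python3 -m crank '[1.5,0,0,0.08,0, 1.5,0,0,0.08,0, 1.5,0,0,0.08,0, 1.5,0,0,0.08,0, 1.5,0,0,0.05,0, 1.5,0,0,0,0, 1.5,0,0,0,0, 1.5,0,0,0,0]' 60

```

```text
time_s: 13.33
position: [0.5262, -0.0057, 0.1204]
tool_rot: [[-0.474, 0.88, 0.002], [0.88, 0.474, -0.001], [-0.002, 0.001, -1.0]]
ft_force: [-7.2, 0.7, 17.7]
grip_width: 0.0269
gripper_force: 64.7
```

Seated: TCP stopped at 0.120 with 18 N upward. Next I release the hub, rise and regrip on the knob, 6 cm along −tool x.

```bash
python3 -m crank '[4.5,0,0,-0.05,0, 4.5,0,0,0,0, 4.5,0,0,0,0, 4.5,0,0,-0.8,0, 4.5,0,0,-1.5,0, 4.5,0,0,-1.6,0, 4.5,0,0,-1.2,0, 4.5,0,0,-0.4,0]' 30
python3 -m crank '[4.5,-1.5,0,0,0, 4.5,-2,-0.03,0,0, 4.5,-2,0,0,0, 4.5,-0.63,0,0,0, 4.5,0,0,1.2,0, 4.5,0,0,1.5,0, 4.5,0,0,1.5,0, 4.5,0,0,0.4,0]'
python3 - <<'E'
from h import *
np.set_printoptions(precision=4,suppress=True)
o=env.observe();print(np.array(o["position"]),o["ft_force"],o["grip_width"])
w=optics.get_image("wrist");s=optics.get_image("scene")
a=cv2.resize(w["color"],(512,384));b=cv2.resize(s["color"][110:240,180:380],(512,333))
c=np.vstack([a,b])[:,:,::-1];cv2.imwrite("pics/k.png",cv2.resize(c,(428,599)))
E
```

```text
time_s: 14.0
position: [0.5268, -0.0058, 0.1758]
tool_rot: [[-0.474, 0.88, 0.003], [0.88, 0.474, -0.001], [-0.002, 0.003, -1.0]]
ft_force: [0.6, 0.3, 0.7]
grip_width: 0.0449
gripper_force: 0.0
time_s: 14.67
position: [0.5537, -0.0596, 0.125]
tool_rot: [[-0.474, 0.881, -0.004], [0.881, 0.474, 0.002], [0.003, -0.003, -1.0]]
ft_force: [-0.3, -0.0, -0.7]
grip_width: 0.0448
gripper_force: 0.0
[ 0.5537 -0.0596  0.125 ] [-0.3475 -0.0283 -0.7189] 0.04476635106364329
```

View pics/k.png

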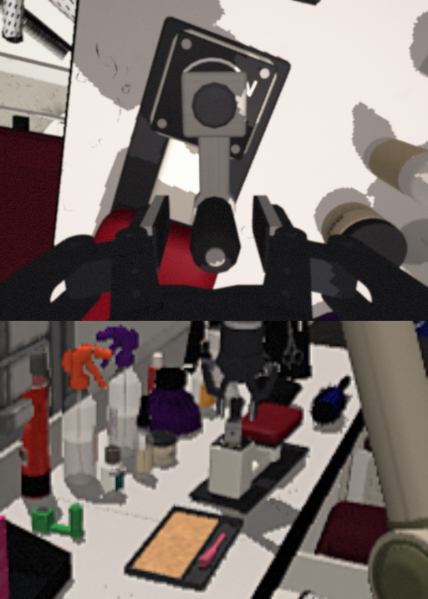

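The crank is seated and the knob sits between the open fingers. I grip it and start winding.

```bash
python3 -m crank '[1,0,0,-0.4,0, 1,0,0,0,0, 1,0,0,0,0, 1,0,0,0,0, 1,0.102,-0.78,0,0, 1,0.102,-0.773,0,0, 1,0.3,-0.724,0,0, 1,0.3,-0.723,0,0]' 30
```

```text
time_s: 15.43
position: [0.5246, -0.0671, 0.1325]
tool_rot: [[-0.474, 0.881, 0.003], [0.881, 0.474, -0.0], [-0.001, 0.003, -1.0]]
ft_force: [3.2, 3.5, 4.4]
grip_width: 0.0211
gripper_force: 30.9
```

```bash
python3 -m crank '[1,0.953,-1.243,0,0, 1,1.243,-0.953,0,0, 1,1.447,-0.6,0,0, 1,1.553,-0.204,0,0, 1,1.553,0.204,0,0, 1,1.447,0.6,0,0, 1,1.243,0.953,0,0, 1,0.953,1.243,0,0]' 30
```

```text
time_s: 16.1
position: [0.4737, 0.025, 0.1323]
tool_rot: [[-0.474, 0.88, -0.001], [0.88, 0.474, -0.001], [-0.0, -0.001, -1.0]]
ft_force: [-3.0, -2.1, 7.2]
grip_width: 0.0214
gripper_force: 31.2
```

```bash
python3 -m crank '[1,0.6,1.447,0,0, 1,0.204,1.553,0,0, 1,-0.204,1.553,0,0, 1,-0.6,1.447,0,0, 1,-0.953,1.243,0,0, 1,-1.243,0.953,0,0, 1,-1.447,0.6,0,0, 1,-1.553,0.204,0,0]' 30
python3 -m crank '[1,-1.553,-0.204,0,0, 1,-1.447,-0.6,0,0, 1,-1.243,-0.953,0,0, 1,-0.953,-1.243,0,0, 1,-0.6,-1.447,0,0, 1,-0.204,-1.553,0,0, 1,0.204,-1.553,0,0, 1,0.6,-1.447,0,0]' 30
python3 -m crank '[1,0.953,-1.243,0,0, 1,1.243,-0.953,0,0, 1,1.447,-0.6,0,0, 1,1.553,-0.204,0,0, 1,1.553,0.204,0,0, 1,1.447,0.6,0,0, 1,1.243,0.953,0,0, 1,0.953,1.243,0,0]' 30
python3 -m crank '[1,0.6,1.447,0,0, 1,0.204,1.553,0,0, 1,-0.204,1.553,0,0, 1,-0.6,1.447,0,0, 1,-0.953,1.243,0,0, 1,-1.243,0.953,0,0, 1,-1.447,0.6,0,0, 1,-1.553,0.204,0,0]' 30
```

```text
time_s: 16.77
position: [0.579, 0.0218, 0.1325]
tool_rot: [[-0.475, 0.88, -0.001], [0.88, 0.475, 0.001], [0.001, -0.0, -1.0]]
ft_force: [-5.8, 0.2, 8.9]
grip_width: 0.0212
gripper_force: 31.9
time_s: 17.43
position: [0.5241, -0.0672, 0.1321]
tool_rot: [[-0.473, 0.881, 0.002], [0.881, 0.473, 0.001], [-0.0, 0.002, -1.0]]
ft_force: [4.0, 6.8, 3.3]
grip_width: 0.021
gripper_force: 31.0
time_s: 18.1
position: [0.474, 0.0249, 0.1323]
tool_rot: [[-0.474, 0.88, -0.0], [0.88, 0.474, -0.001], [-0.001, -0.001, -1.0]]
ft_force: [-0.6, -2.8, 4.7]
grip_width: 0.021
gripper_force: 31.4
time_s: 18.77
position: [0.5789, 0.0218, 0.1322]
tool_rot: [[-0.475, 0.88, -0.001], [0.88, 0.475, 0.0], [0.001, -0.001, -1.0]]
ft_force: [-5.9, 0.2, 8.1]
grip_width: 0.0211
gripper_force: 32.0
```

```bash
python3 -m crank '[1,-1.553,-0.204,0,0, 1,-1.447,-0.6,0,0, 1,-1.243,-0.953,0,0, 1,-0.953,-1.243,0,0, 1,-0.6,-1.447,0,0, 1,-0.204,-1.553,0,0, 1,0,0,0,0, 1,0,0,0,0]' 30
python3 -m crank '[1,0.025,-0.523,0,0, 1,0.08,-0.52,0,0, 1,0.1,-0.51,0,0, 1,0,0,0,0, 1,0,0,0,0, 1,0,0,0,0, 1,0,0,0,0, 1,0,0,0,0]' 30
```

```text
time_s: 19.43
position: [0.5538, -0.06, 0.132]
tool_rot: [[-0.473, 0.881, -0.001], [0.881, 0.473, 0.0], [0.001, -0.0, -1.0]]
ft_force: [-1.3, 0.2, 4.1]
grip_width: 0.0212
gripper_force: 31.4
time_s: 20.1
position: [0.5401, -0.0652, 0.1319]
tool_rot: [[-0.475, 0.88, 0.001], [0.88, 0.475, -0.0], [-0.001, 0.0, -1.0]]
ft_force: [0.2, 0.4, 5.9]
grip_width: 0.0211
gripper_force: 31.6
```

```bash
python3 -m crank '[1,0.16,-0.5,0,0, 1,0.2,-0.48,0,0, 1,0.24,-0.467,0,0, 1,0,0,0,0, 1,0,0,0,0, 1,0,0,0,0, 1,0,0,0,0, 1,0,0,0,0]' 30
```

```text
time_s: 20.77
position: [0.5247, -0.0669, 0.132]
tool_rot: [[-0.475, 0.88, 0.001], [0.88, 0.475, -0.001], [-0.001, 0.001, -1.0]]
ft_force: [-0.1, 0.2, 6.0]
grip_width: 0.0211
gripper_force: 31.6
```

```bash
python3 -m crank '[1,0.44,-0.65,0,0, 1,0.513,-0.593,0,0, 1,0.59,-0.51,0,0, 1,0.653,-0.443,0,0, 1,0,0,0,0, 1,0,0,0,0, 1,0,0,0,0, 1,0,0,0,0]' 30
python3 -m crank '[1,0.46,-0.25,0,0, 1,0.48,-0.2,0,0, 1,0.507,-0.15,0,0, 1,0,0,0,0, 1,0,0,0,0, 1,0,0,0,0, 1,0,0,0,0, 1,0,0,0,0]' 30
```

```text
time_s: 21.43
position: [0.4949, -0.0582, 0.1322]
tool_rot: [[-0.475, 0.88, 0.001], [0.88, 0.475, -0.001], [-0.002, 0.0, -1.0]]
ft_force: [-1.4, -1.3, 8.6]
grip_width: 0.021
gripper_force: 31.7
time_s: 22.1
position: [0.4828, -0.0485, 0.1322]
tool_rot: [[-0.475, 0.88, 0.001], [0.88, 0.475, -0.002], [-0.002, 0.0, -1.0]]
ft_force: [-2.6, -2.2, 8.6]
grip_width: 0.021
gripper_force: 31.9
```

```bash
python3 -m crank '[1,0.515,-0.11,0,0, 1,0.52,-0.07,0,0, 1,0.518,-0.024,0,0, 1,0,0,0,0, 1,0,0,0,0, 1,0,0,0,0, 1,0,0,0,0, 1,0,0,0,0]' 30
python3 -m crank '[1,0.52,0.02,0,0, 1,0.515,0.06,0,0, 1,0.26,0.06,0,0, 1,0,0,0,0, 1,0,0,0,0, 1,0,0,0,0, 1,0,0,0,0, 1,0,0,0,0]' 30
```

```text
time_s: 22.77
position: [0.4733, -0.0358, 0.1323]
tool_rot: [[-0.475, 0.88, 0.001], [0.88, 0.475, -0.002], [-0.002, -0.0, -1.0]]
ft_force: [-3.7, -2.4, 10.1]
grip_width: 0.0212
gripper_force: 32.1
time_s: 23.43
position: [0.4682, -0.0237, 0.1322]
tool_rot: [[-0.475, 0.88, 0.0], [0.88, 0.475, -0.002], [-0.002, -0.0, -1.0]]
ft_force: [-5.3, -3.0, 10.8]
grip_width: 0.021
gripper_force: 32.2
```

```bash
python3 -m crank '[1,0.26,0.064,0,0, 1,0.26,0.08,0,0, 1,0.26,0.09,0,0, 1,0,0,0,0, 1,0,0,0,0, 1,0,0,0,0, 1,0,0,0,0, 1,0,0,0,0]' 30
python3 -m crank '[1,0.23,0.09,0,0, 1,0.23,0.1,0,0, 1,0,0,0,0, 1,0,0,0,0, 1,0,0,0,0, 1,0,0,0,0, 1,0,0,0,0, 1,0,0,0,0]' 30
```

```text
time_s: 24.1
position: [0.4664, -0.0157, 0.1322]
tool_rot: [[-0.475, 0.88, -0.0], [0.88, 0.475, -0.002], [-0.001, -0.001, -1.0]]
ft_force: [-5.0, -2.6, 11.0]
grip_width: 0.0214
gripper_force: 32.2
time_s: 24.77
position: [0.4659, -0.0107, 0.1322]
tool_rot: [[-0.475, 0.88, -0.0], [0.88, 0.475, -0.002], [-0.001, -0.001, -1.0]]
ft_force: [-5.6, -2.6, 11.8]
grip_width: 0.0212
gripper_force: 32.2
```

```bash
python3 -m crank '[1,0.33,0.17,0,0, 1,0.31,0.18,0,0, 1,0.29,0.19,0,0, 1,0,0,0,0, 1,0,0,0,0, 1,0,0,0,0, 1,0,0,0,0, 1,0,0,0,0]' 30
```

```text
time_s: 25.43
position: [0.4659, 0.0002, 0.132]
tool_rot: [[-0.475, 0.88, -0.001], [0.88, 0.475, -0.001], [-0.001, -0.002, -1.0]]
ft_force: [-6.5, -2.2, 10.1]
grip_width: 0.0213
gripper_force: 32.3
```

```bash
python3 -m crank '[1,0.28,0.22,0,0, 1,0.27,0.22,0,0, 1,0.25,0.23,0,0, 1,0,0,0,0, 1,0,0,0,0, 1,0,0,0,0, 1,0,0,0,0, 1,0,0,0,0]' 30
python3 - <<'E'
from h import *
w=optics.get_image("scene")
c=w["color"][:,:,::-1]
cv2.imwrite("pics/s2.png",cv2.resize(c[110:220,215:365],(750,550),interpolation=3))
E
```

```text
time_s: 26.1
position: [0.4675, 0.0097, 0.1318]
tool_rot: [[-0.475, 0.88, -0.003], [0.88, 0.475, -0.003], [-0.001, -0.004, -1.0]]
ft_force: [-7.8, -7.6, 10.1]
grip_width: 0.0209
gripper_force: 32.0
```

View pics/s2.png

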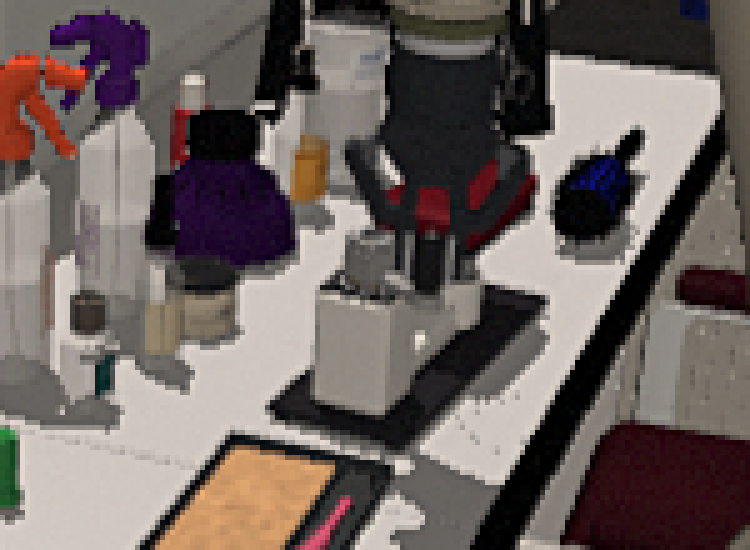

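```bash
python3 -m crank '[1,0.18,0.19,0,0, 1,0.17,0.2,0,0, 1,0,0,0,0, 1,0,0,0,0, 1,0,0,0,0, 1,0,0,0,0, 1,0,0,0,0, 1,0,0,0,0]' 30
python3 - <<'E'
from h import *
o=env.observe();print(o["ft_force"],o["wrist_torque"],o["position"])
E
```

```text
time_s: 26.82
position: [0.4689, 0.0145, 0.1317]
tool_rot: [[-0.475, 0.88, -0.004], [0.88, 0.475, -0.003], [-0.001, -0.005, -1.0]]
ft_force: [-9.3, -7.6, 11.0]
grip_width: 0.0211
gripper_force: 32.1
[-9.27200233 -7.63495555 11.01011139] [-1.42989011  1.33424774 -0.04254376] [0.46891836 0.01448821 0.13166935]
```

```bash
python3 -m crank '[1,0.24,0.25,0,0, 1,0.21,0.28,0,0, 1,0.2,0.29,0,0, 1,0,0,0,0, 1,0,0,0,0, 1,0,0,0,0, 1,0,0,0,0, 1,0,0,0,0]' 30
```

```text
time_s: 27.48
position: [0.4742, 0.0256, 0.1317]
tool_rot: [[-0.475, 0.88, -0.001], [0.88, 0.475, 0.0], [0.001, -0.0, -1.0]]
ft_force: [-2.8, 3.0, 6.3]
grip_width: 0.0213
gripper_force: 31.8
```

```bash
python3 -m crank '[1,0.16,0.31,0,0, 1,0.15,0.32,0,0, 1,0.13,0.32,0,0, 1,0,0,0,0, 1,0,0,0,0, 1,0,0,0,0, 1,0,0,0,0, 1,0,0,0,0]' 30
```

```text
time_s: 28.15
position: [0.4805, 0.0339, 0.1316]
tool_rot: [[-0.475, 0.88, -0.001], [0.88, 0.475, 0.0], [0.001, -0.001, -1.0]]
ft_force: [-2.2, 3.1, 5.9]
grip_width: 0.0211
gripper_force: 31.7
```

```bash
python3 -m crank '[1,0.11,0.33,0,0, 1,0.09,0.34,0,0, 1,0.07,0.34,0,0, 1,0,0,0,0, 1,0,0,0,0, 1,0,0,0,0, 1,0,0,0,0, 1,0,0,0,0]' 30
```

```text
time_s: 28.82
position: [0.4883, 0.0412, 0.1316]
tool_rot: [[-0.475, 0.88, -0.0], [0.88, 0.475, 0.001], [0.001, 0.0, -1.0]]
ft_force: [-1.0, 3.2, 5.0]
grip_width: 0.0214
gripper_force: 31.6
```

```bash
python3 -m crank '[1,0.05,0.34,0,0, 1,0.03,0.35,0,0, 1,0.01,0.35,0,0, 1,0,0,0,0, 1,0,0,0,0, 1,0,0,0,0, 1,0,0,0,0, 1,0,0,0,0]' 30
```

```text
time_s: 29.48
position: [0.4972, 0.047, 0.1317]
tool_rot: [[-0.475, 0.88, -0.0], [0.88, 0.475, 0.001], [0.001, 0.0, -1.0]]
ft_force: [-0.4, 4.9, 5.6]
grip_width: 0.0213
gripper_force: 31.6
```

```bash
python3 -m crank '[1,-0.01,0.35,0,0, 1,-0.03,0.35,0,0, 1,-0.05,0.34,0,0, 1,0,0,0,0, 1,0,0,0,0, 1,0,0,0,0, 1,0,0,0,0, 1,0,0,0,0]' 30
python3 - <<'E'
from h import *
np.set_printoptions(precision=4,suppress=True)
s=optics.get_image("scene");w=optics.get_image("wrist");t=optics.get_image("top")
# predicted rows of cushion's top edge in scene for heights .098 and .134
S=np.array([.5267,-.0069,0]);ry=np.radians(98.5);y=np.array([np.cos(ry),np.sin(ry),0]);x=np.array([np.sin(ry),-np.cos(ry),0])
for h in(.098,.134):
  print(h,[proj(s,S-y*b+x*a+[0,0,h]) for a,b in((-.048,.095),(.048,.095),(-.048,.249),(.048,.249))])
a=cv2.resize(s["color"][120:200,260:350],(450,400),interpolation=3);b=cv2.resize(w["color"],(340,255))
b=np.vstack([b,np.zeros((145,340,3),np.uint8)])
cv2.imwrite("pics/s3.png",np.hstack([a,b])[:,:,::-1])
E
```

```text
time_s: 30.15
position: [0.5067, 0.0508, 0.1316]
tool_rot: [[-0.475, 0.88, -0.0], [0.88, 0.475, 0.0], [0.0, -0.0, -1.0]]
ft_force: [-1.8, 4.0, 4.9]
grip_width: 0.0212
gripper_force: 31.6
0.098 [array([309.8697, 162.6485]), array([287.0406, 157.5608]), array([323.7842, 150.4142]), array([302.2216, 145.9714])]
0.134 [array([310.7004, 153.887 ]), array([287.6249, 148.9741]), array([324.6855, 142.1709]), array([302.9038, 137.884 ])]
```

View pics/s3.png

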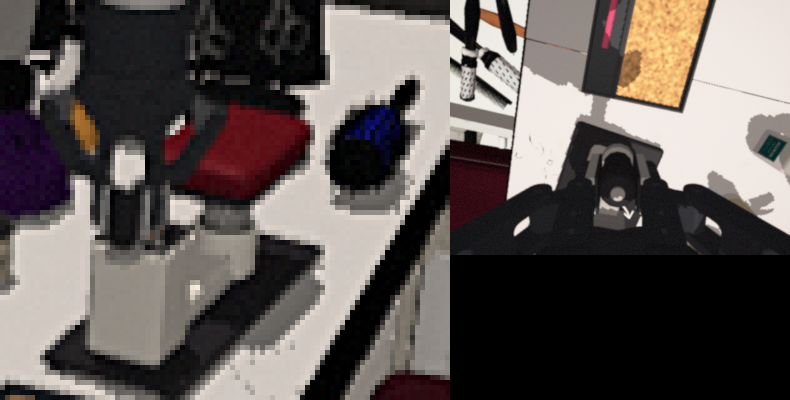

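```bash
python3 -m crank '[1,-0.07,0.34,0,0, 1,-0.09,0.34,0,0, 1,0,0,0,0, 1,0,0,0,0, 1,0,0,0,0, 1,0,0,0,0, 1,0,0,0,0, 1,0,0,0,0]' 30
python3 - <<'E'
from h import *
np.set_printoptions(precision=4,suppress=True)
s=optics.get_image("scene");im=s["color"].astype(int)
r=(im[:,:,0]>90)&(im[:,:,1]<50)&(im[:,:,2]<60)
for u in(304,308,312,316,320):
  v=np.where(r[120:175,u])[0]+120;print(u,v.min() if len(v) else None,v.max() if len(v) else None)
S=np.array([.5267,-.0069,0]);ry=np.radians(98.5);y=np.array([np.cos(ry),np.sin(ry),0]);x=np.array([np.sin(ry),-np.cos(ry),0])
for h in(.122,.128,.134):print(h,[proj(s,S-y*.249+x*a+[0,0,h]) for a in(-.048,-.02,.01,.048)],[proj(s,S-y*b+x*-.048+[0,0,h]) for b in (.095,.17,.249)])
E
```

```text
time_s: 30.97
position: [0.5138, 0.0523, 0.1316]
tool_rot: [[-0.474, 0.88, 0.0], [0.88, 0.474, -0.0], [-0.0, 0.0, -1.0]]
ft_force: [0.9, 1.9, 4.4]
grip_width: 0.0214
gripper_force: 31.5
304 142 154
308 142 154
312 143 151
316 144 148
320 144 144
0.122 [array([324.3832, 144.9358]), array([317.9431, 143.6484]), array([311.1432, 142.2891]), array([302.675 , 140.5963])] [array([310.4217, 156.8271]), array([317.482 , 150.8137]), array([324.3832, 144.9358])]
0.128 [array([324.5341, 143.5555]), array([318.083 , 142.2759]), array([311.2715, 140.9247]), array([302.7892, 139.2422])] [array([310.5608, 155.3595]), array([317.6275, 149.3899]), array([324.5341, 143.5555])]
0.134 [array([324.6855, 142.1709]), array([318.2233, 140.8991]), array([311.4002, 139.5562]), array([302.9038, 137.884 ])] [array([310.7004, 153.887 ]), array([317.7735, 147.9615]), array([324.6855, 142.1709])]
```

```bash
python3 -m crank '[1,-0.11,0.33,0,0, 1,-0.13,0.33,0,0, 1,0,0,0,0, 1,0,0,0,0, 1,0,0,0,0, 1,0,0,0,0, 1,0,0,0,0, 1,0,0,0,0]' 30
python3 -m crank '[1,-0.15,0.32,0,0, 1,-0.17,0.31,0,0, 1,0,0,0,0, 1,0,0,0,0, 1,0,0,0,0, 1,0,0,0,0, 1,0,0,0,0, 1,0,0,0,0]' 30
python3 -c "
from h import *
print(env.observe()['wrist_torque'])"
```

```text
time_s: 31.68
position: [0.5209, 0.0535, 0.1317]
tool_rot: [[-0.474, 0.88, 0.0], [0.88, 0.474, 0.0], [0.0, 0.0, -1.0]]
ft_force: [-1.0, 2.5, 5.0]
grip_width: 0.0216
gripper_force: 31.6
time_s: 32.35
position: [0.5279, 0.0539, 0.1317]
tool_rot: [[-0.474, 0.88, 0.0], [0.88, 0.474, 0.001], [0.001, 0.0, -1.0]]
ft_force: [-0.5, 3.8, 5.7]
grip_width: 0.0215
gripper_force: 31.7
[ 0.4712148   0.2885378  -0.03521482]
```

```bash
python3 - <<'E'
from h import *
np.set_printoptions(precision=3,suppress=True)
s=optics.get_image("scene");now=s["color"].astype(int)
s2=cv2.resize(cv2.imread("pics/s2.png"),(150,110),interpolation=cv2.INTER_AREA)[:,:,::-1].astype(int)
s3=cv2.resize(cv2.imread("pics/s3.png")[:,:450],(90,80),interpolation=cv2.INTER_AREA)[:,:,::-1].astype(int)
b=cv2.resize(cv2.imread("pics/k.png")[320:],(200,131),interpolation=cv2.INTER_AREA)[:,:,::-1].astype(int)
for u in(316,318,320):
  print(u);print("855",s2[28:52,u-215,0]);print("910",s3[18:42,u-260,0]);print("now",now[138:162,u,0])
top=optics.get_image("top");w=optics.get_image("wrist")
for p,k in((s,"scene"),(top,"top"),(w,"wrist")):
  for n in("crank","knob_mid","shaft_seat","cushion"):
    print(k,n,[(round(r["score"],2),round(r["at"][0]*512),round(r["at"][1]*384)) for r in spotter.look_for(p,n)[:4]])
  print("axis proj",proj(p,[.5267,-.0069,.149]),"knob",proj(p,[.5279,.0539,.166]))
E
```

```text
316
855 [ 24  43  61  62  60  56  40  34  28  23  27  25  33  43  51  45  29  77
 174 221 211 207 206 206]
910 [ 20   9   9   4  41  86  97  94  94  93  92  87  72  54  44  41  27  77
 175 225 215 207 210 208]
now [ 20   7   5   1  41  88  98  95  93  93  89  87  72  56  45  41  28  78
 176 223 215 207 209 211]
318
855 [172  10  37  49  30  22  25  26  30  38  53  54  47  46  34  37  88 165
 217 209 207 204 208 207]
910 [176   3   0   4   8  57  97  94  91  88  79  58  44  44  34  36  88 165
 218 210 210 206 210 209]
now [177   5  11   3   7  58 100  94  91  90  75  59  46  43  34  37  88 167
 221 211 209 209 210 209]
320
855 [222 152  71  51  43  47  52  53  77  68  45  34  23  10  59 106 160 215
 208 206 207 206 207 205]
910 [225 156  71  36  97 129  95  81  80  62  42  37  26  13  57 108 160 220
 211 209 209 208 209 210]
now [226 156  67  40  93 131  94  83  78  64  43  35  25   9  58 109 160 219
 211 210 210 209 210 210]
scene crank [(0.83, 207, 205), (0.71, 215, 284), (0.68, 282, 163)]
scene knob_mid [(0.82, 206, 205), (0.76, 168, 307), (0.66, 283, 163), (0.65, 215, 286)]
scene shaft_seat []
scene cushion [(0.7, 309, 151), (0.24, 242, 260)]
axis proj [289.064 155.533] knob [279.715 155.809]
top crank [(0.63, 118, 224), (0.59, 152, 243), (0.5, 245, 148)]
top knob_mid [(0.62, 118, 225), (0.57, 156, 242)]
top shaft_seat []
top cushion [(0.55, 377, 183), (0.53, 263, 219)]
axis proj [329.469 187.822] knob [311.423 186.714]
wrist crank [(0.62, 249, 271)]
wrist knob_mid [(0.97, 248, 271)]
wrist shaft_seat []
wrist cushion []
axis proj [185.805 373.9  ] knob [251.345 291.638]
```

```bash
python3 - <<'E'
from h import *
np.set_printoptions(precision=2,suppress=True)
s=optics.get_image("scene");now=s["color"]
k=cv2.imread("pics/k.png")[:,:,::-1].astype(np.float32)
M=np.float32([[2.14,0,-180*2.14],[0,2.14,320.8-110*2.14]])
# resample k to scene pixels x4 vertically
us=np.arange(306,330,2);vs=np.arange(134,170,.25)
def prof(img,f):
    mx,my=np.meshgrid(us,vs);mx,my=f(mx.astype(np.float32),my.astype(np.float32))
    return cv2.remap(img,mx.astype(np.float32),my.astype(np.float32),cv2.INTER_LINEAR)
K=prof(k,lambda x,y:((x+.5-180)*2.14-.5,320.8+(y+.5-110)*2.14-.5));N=prof(now.astype(np.float32),lambda x,y:(x,y))
for j,u in enumerate(us):
    out=[]
    for P in(K,N):
        red=(P[:,j,0]-P[:,j,1]);w=np.where(red>45)[0];out.append((vs[w[0]],vs[w[-1]]) if len(w) else None)
    print(u,"start red rows",out[0],"now",out[1])
S=np.array([.5267,-.0069,0]);print((proj(s,S+[.02,-.25,.134])-proj(s,S+[.02,-.25,.098])),(proj(s,S+[-.02,-.12,.134])-proj(s,S+[-.02,-.12,.098])))
E
```

```text
306 start red rows (np.float64(148.0), np.float64(165.75)) now (np.float64(140.5), np.float64(157.75))
308 start red rows (np.float64(148.5), np.float64(166.0)) now (np.float64(141.0), np.float64(158.5))
310 start red rows (np.float64(149.0), np.float64(164.75)) now (np.float64(141.25), np.float64(157.25))
312 start red rows (np.float64(149.25), np.float64(162.5)) now (np.float64(141.5), np.float64(156.0))
314 start red rows (np.float64(149.75), np.float64(160.0)) now (np.float64(142.0), np.float64(152.75))
316 start red rows (np.float64(150.5), np.float64(158.0)) now (np.float64(142.5), np.float64(151.0))
318 start red rows (np.float64(151.0), np.float64(156.5)) now (np.float64(143.0), np.float64(149.5))
320 start red rows (np.float64(151.5), np.float64(154.25)) now (np.float64(143.75), np.float64(147.75))
322 start red rows None now None
324 start red rows None now None
326 start red rows None now None
328 start red rows None now None
[ 0.83 -8.19] [ 0.81 -8.67]
```

Numbers show that the cushion rose about 33 mm and has not moved since t≈855°, although the crank kept turning. So it is at the top stop, and the crank then stepped over one flat. I back off about 9° to centre the play, release, rise and look at how the crank sits.

```bash
python3 -m crank '[1,0.19,-0.43,0,0, 1,0.2,-0.42,0,0, 1,0,0,0,0, 1,0,0,0,0, 4.5,0,0,0,0, 4.5,0,0,0,0, 4.5,0,0,0,0, 4.5,0,0,0,0]' 30
python3 -m crank '[4.5,0,0,-1,0, 4.5,0,0,-2.2,0, 4.5,0,0,-2.5,0, 4.5,0,0,-1.8,0, 4.5,0,0,-0.5,0.115, 4.5,0,0,0,0.115, 4.5,0,0,0,0.12, 4.5,0,0,0,0]' 30
python3 -m crank '[4.5,-2,0,0,0, 4.5,-2.5,0,0,0, 4.5,-2.5,0,0,0, 4.5,-2,0,0,0, 4.5,-1,0,0,0, 4.5,0,0,0,0, 4.5,0,0,0,0, 4.5,0,0,0,0]' 30
python3 - <<'E'
from h import *
np.set_printoptions(precision=4,suppress=True)
o=env.observe();R=np.array(o["tool_rot"]);print(o["position"],np.degrees(np.arctan2(R[1,0],R[0,0])))
w=optics.get_image("wrist");np.save("w5.npy",dict(w),allow_pickle=True)
for n in("crank","knob_mid","shaft_seat"): print(n,[(round(r["score"],2),round(r["at"][0]*512,1),round(r["at"][1]*384,1)) for r in spotter.look_for(w,n)[:3]])
print("pred hub top",proj(w,[.5267,-.0069,.147]));y=np.radians(98)
print("pred knob top",proj(w,[.5267+.06*np.cos(y),-.0069+.06*np.sin(y),.166]))
x,yy=proj(w,[.5267,-.0069,.147]).astype(int)
g=cv2.cvtColor(w["color"],cv2.COLOR_RGB2GRAY)
print(g[max(yy-110,0):yy+45:5,x-48:x+50:4])
E
```

```text
time_s: 33.82
position: [0.5184, 0.0528, 0.1313]
tool_rot: [[-0.474, 0.881, -0.001], [0.881, 0.474, -0.0], [0.0, -0.001, -1.0]]
ft_force: [-0.4, 0.2, 0.8]
grip_width: 0.0451
gripper_force: 0.0
time_s: 34.48
position: [0.5184, 0.0529, 0.2115]
tool_rot: [[-0.139, 0.99, -0.0], [0.99, 0.139, -0.0], [-0.0, -0.0, -1.0]]
ft_force: [0.0, 0.9, -0.7]
grip_width: 0.045
gripper_force: 0.0
time_s: 35.15
position: [0.5326, -0.045, 0.2116]
tool_rot: [[-0.145, 0.989, -0.0], [0.989, 0.145, 0.0], [0.0, -0.0, -1.0]]
ft_force: [0.8, -0.5, 0.2]
grip_width: 0.0451
gripper_force: 0.0
[ 0.5326 -0.045   0.2116] 98.3480591377979
crank [(0.61, 250.2, 101.5)]
knob_mid [(0.6, 251.3, 101.5)]
shaft_seat [(0.73, 462.7, 18.0)]
pred hub top [251.4947 148.3997]
pred knob top [252.1935  37.6044]
[[ 70  46  32  43  62  91 112 131  30  47  42 182 204 204 208  72  57  48
  198 235 234 236 235 234 235]
 [231 236 151 144 142 141 139 141  32  48  53  80 205 205 163  65  59  47
  185 235 235 235 235 235 235]
 [236 236 205 144 142 139 142 232  86  30  50  52  56  63  65  65  59  38
  234 236 235 236 235 236 235]
 [234 236 164 
[... 2226 characters left out ...]
13  96  45  50  56  54  55  60 113 112
   68  68  68  71 164  58  64]
 [ 48  51 106  53  53  57  57 101 113 114 111  85  54  69  95 116 115 110
   65  64  66  72 152  60  60]
 [ 52  51 119  65  93 101  52  94 105 104 106 106 107 108 110 112 112 104
   68 137 131  81 155  56  57]
 [ 51  53  63  59 178 192  59  57  60  60  60  58  56  60  60  64  64  64
   70 188 170  75  75  59  58]
 [ 51  52  52  43  72 108 106 112 115 116 113 116 127 141 135 142 137 134
  118  88  80  57  61  59  62]
 [ 51  54  50  52  52  53  30 208 250 252 252 252 252 252 252 252 252 246
   85  52  57  52  54  61  60]
 [ 47  53  52  52  55  48  32 205 250 251 252 252 252 252 252 252 252 247
   69  53  55  57  59  60  59]]
```

The hub is on the shaft axis as predicted (button near px (252,148)) and the arm runs straight up the image, so the crank yaw equals the tool yaw. I grip the hub and lift.

```bash
python3 -m crank '[4.5,1.3,0,0,0, 4.5,1.5,0,0,0, 4.5,1.05,0,0.6,0, 4.5,0,0,2,0, 4.5,0,0,2.5,0, 4.5,0,0,2.5,0, 4.5,0,0,1.1,0, 4.5,0,0,0.4,0]' 40
python3 -m crank '[1.5,0,0,0,0, 1.5,0,0,0,0, 1.5,0,0,0,0, 1.5,0,0,0,0, 1.5,0,0,0,0, 1.5,0,0,0,0, 1.5,0,0,-0.1,0, 1.5,0,0,-0.1,0]' 60
python3 -m crank '[1.5,0,0,-0.3,0, 1.5,0,0,-0.3,0, 1.5,0,0,-0.3,0, 1.5,0,0,-0.3,0, 1.5,0,0,-0.3,0, 1.5,0,0,-0.3,0, 1.5,0,0,0,0, 1.5,0,0,0,0]' 60
```

```text
time_s: 36.02
position: [0.526, -0.0067, 0.1183]
tool_rot: [[-0.144, 0.99, -0.004], [0.99, 0.144, 0.001], [0.002, -0.004, -1.0]]
ft_force: [0.3, 0.7, 0.3]
grip_width: 0.045
gripper_force: 0.0
time_s: 36.68
position: [0.5271, -0.0076, 0.1225]
tool_rot: [[-0.144, 0.99, -0.001], [0.99, 0.144, 0.0], [0.001, -0.0, -1.0]]
ft_force: [-0.9, 2.7, -5.6]
grip_width: 0.027
gripper_force: 59.3
time_s: 37.35
position: [0.5278, -0.0084, 0.1412]
tool_rot: [[-0.143, 0.99, 0.002], [0.99, 0.143, -0.001], [-0.001, 0.002, -1.0]]
ft_force: [0.5, -0.7, -2.9]
grip_width: 0.027
gripper_force: 59.7
```

```bash
python3 -m crank '[1.5,0,0,-1,0, 1.5,0,0,-1.5,0, 1.5,0,0,-1.7,0, 1.5,0,0,-1.2,0, 1.5,1.5,0,-0.5,0, 1.5,2.5,0,0,0, 1.5,2.5,0,0,0, 1.5,2.5,0,0,0]' 60
python3 -m crank '[1.5,2.5,0,0,0, 1.5,2.5,0,0,0, 1.5,2.3,0,0,0, 1.5,1.5,0,0.5,0, 1.5,0,0,2,0, 1.5,0,0,2.5,0, 1.5,0,0,2.5,0, 1.5,0,0,1.5,0]' 60
python3 - <<'E'
from h import *
np.set_printoptions(precision=4,suppress=True)
o=env.observe();R=np.array(o["tool_rot"]);p=np.array(o["position"]);print(p,o["ft_force"],o["grip_width"])
t=np.array([.5024,.1675,.012]);print(100*R.T@(t-p))
E
```

```text
time_s: 38.02
position: [0.5144, 0.0817, 0.1998]
tool_rot: [[-0.143, 0.99, 0.001], [0.99, 0.143, -0.0], [-0.001, 0.001, -1.0]]
ft_force: [0.9, -0.1, -3.3]
grip_width: 0.0267
gripper_force: 59.7
time_s: 38.68
position: [0.501, 0.1681, 0.1074]
tool_rot: [[-0.144, 0.99, -0.002], [0.99, 0.144, -0.001], [-0.0, -0.002, -1.0]]
ft_force: [-0.2, -0.1, -3.3]
grip_width: 0.027
gripper_force: 59.6
[0.501  0.1681 0.1074] [-0.1852 -0.0917 -3.3381] 0.026953413341484524
[-0.0755  0.1454  9.5435]
```

```bash
python3 -m crank '[1.5,-0.03,0.05,1,0, 1.5,-0.03,0.05,1.5,0, 1.5,0,0,1.5,0, 1.5,0,0,1.5,0, 1.5,0,0,1.2,0, 1.5,0,0,0.8,0, 1.5,0,0,0.3,0, 1.5,0,0,0,0]' 60
python3 -m crank '[1.5,0,0,0.25,0, 1.5,0,0,0.25,0, 1.5,0,0,0.25,0, 1.5,0,0,0.25,0, 1.5,0,0,0.2,0, 1.5,0,0,0.1,0, 1.5,0,0,0.1,0, 1.5,0,0,0,0]' 60
```

```text
time_s: 39.35
position: [0.503, 0.1678, 0.0315]
tool_rot: [[-0.143, 0.99, -0.0], [0.99, 0.143, -0.0], [-0.0, -0.0, -1.0]]
ft_force: [-0.2, -0.6, -2.9]
grip_width: 0.0272
gripper_force: 59.6
time_s: 40.02
position: [0.5027, 0.1678, 0.0175]
tool_rot: [[-0.143, 0.99, -0.0], [0.99, 0.143, 0.0], [0.0, -0.0, -1.0]]
ft_force: [-0.6, 0.4, -2.5]
grip_width: 0.0271
gripper_force: 59.6
```

```bash
python3 -m crank '[1.5,0,0,0.15,0, 1.5,0,0,0.15,0, 1.5,0,0,0.1,0, 1.5,0,0,0.1,0, 1.5,0,0,0.1,0, 1.5,0,0,0.08,0, 1.5,0,0,0,0, 1.5,0,0,0,0]' 60
```

```text
time_s: 40.68
position: [0.5029, 0.1677, 0.0112]
tool_rot: [[-0.144, 0.99, 0.001], [0.99, 0.144, -0.0], [-0.0, 0.001, -1.0]]
ft_force: [-1.9, -2.5, 3.3]
grip_width: 0.0271
gripper_force: 60.6
```

```bash
python3 -m crank '[1.5,0,0,0.04,0, 1.5,0,0,0,0, 3.7,0,0,0,0, 3.7,0,0,0,0, 3.7,0,0,0,0, 3.7,0,0,-0.1,0, 3.7,0,0,-0.5,0, 3.7,0,0,-1,0]' 30
python3 -m crank '[4.5,0,0,-2,0, 4.5,0,0,-2.5,0, 4.5,0,0,-2.5,0, 4.5,0,0,-2.5,0, 4.5,-2,0,-2.5,0, 4.5,-2,0,-2,0, 4.5,0,0,-1,0, 4.5,0,0,0,0]' 30
python3 - <<'E'
from h import *
np.set_printoptions(precision=4,suppress=True)
o=env.observe();print(o["position"],o["ft_force"],o["grip_width"],o["time_s"])
w=optics.get_image("wrist")
for n in("crank","knob_mid","tool_tray","section_clip_pink"): print(n,[(round(r["score"],2),round(r["at"][0]*512,1),round(r["at"][1]*384,1)) for r in spotter.look_for(w,n)[:3]])
h=np.array([.5029,.1677,0]);k=h+.06*np.array([-.144,.99,0])
print("pred hub top",proj(w,h+[0,0,.037]),"knob top",proj(w,k+[0,0,.056]))
g=cv2.cvtColor(w["color"],cv2.COLOR_RGB2GRAY);x,y=proj(w,h+[0,0,.037]).astype(int)
print(x,y);print(g[max(y-70,0):y+24:5,x-44:x+45:4])
im=w["color"].astype(int);c=(im[:,:,0]>im[:,:,2]+50)&(im[:,:,1]>im[:,:,2]+25)
pts=np.argwhere(c)[:,::-1].astype(np.float32);print("cork box px",cv2.minAreaRect(pts))
for n in("knob_mid",):
  pass
E
```

```text
time_s: 41.35
position: [0.5023, 0.1678, 0.0262]
tool_rot: [[-0.144, 0.99, -0.002], [0.99, 0.144, -0.0], [0.0, -0.002, -1.0]]
ft_force: [-0.6, 0.1, -0.2]
grip_width: 0.0372
gripper_force: 0.0
time_s: 42.02
position: [0.5096, 0.1276, 0.1797]
tool_rot: [[-0.142, 0.99, 0.006], [0.99, 0.142, 0.0], [-0.001, 0.006, -1.0]]
ft_force: [0.4, -0.3, 0.4]
grip_width: 0.045
gripper_force: 0.0
[0.5096 0.1276 0.1797] [ 0.3517 -0.333   0.3911] 0.04503362485191298 42.0167
crank [(0.91, 467.8, 31.9), (0.67, 249.1, 98.4), (0.36, 179.0, 93.3)]
knob_mid [(0.81, 464.1, 29.8), (0.62, 249.9, 100.1)]
tool_tray [(0.55, 219.7, 107.1)]
section_clip_pink [(0.75, 177.7, 91.0)]
pred hub top [249.9235 132.7784] knob top [249.706   53.1683]
249 132
[[177 179 183 211 211 197 174 159  72  33  47  53  60  59  49 197 205 181
  175 194 155  53 216]
 [190 209 160 194 191 176 172 183 135 116  23  34  32  35 162 192 191 180
  161 199 155  40 191]
 [203 186 195 195 172 177 178 173 170 140 188 155 167 195 179 192 205 175
  175 171 186  32 171]
 [201 176 181 173 182 197 201 195 193 134 194 199 197 195 205 190 194 180
  188 185 
[... 881 characters left out ...]
 75]
 [ 37 154 134 105 102 110 100 103 109  54  54  53  74  82 176 182 204 199
  186 189 201 206  74]
 [ 58 129 180 137  83 114  89 104 106  43  53  45  74  95 125 187 202 189
  179 184 183 181 115]
 [ 57  95 165 204 179 163 113 103 109  45  47  50  84  88 174 184 174 186
  198 184 197 158 138]
 [ 70  78 181 200 186 178 181 156 106 105  94  68  90 170 206 186 191 215
  181 179 193 191 132]
 [ 67  74 183 198 202 213 203 183 115 184 191 189 192 191 195 187 179 183
  185 192 182 170 187]
 [ 56  65 181 196 182 168 187 202 185 193 170 194 205 182 189 201 209 193
  183 170 185 186 187]]
cork box px ((137.1588897705078, 123.89846801757812), (222.72048950195312, 327.0582580566406), 78.0916976928711)
```

```bash
python3 -c "
from rig import env
print(env.close_job())"
```

```text
the job is handed in; nothing more can be done
None
```

I wound the cushion to its top stop (about 33 mm of rise measured in the images), lifted the crank off and laid it flat, knob up, in the tray's wide compartment, then handed in at about 42 s. The hand-in gave no verdict, and I wound past the stop: the crank stepped over a flat on the shaft but was still sitting on it when I lifted it off.

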